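# Put the thin porcelain dosing cup away in the laundry drawer

### The job

Put the thin white porcelain cup away: take it off the bamboo board with a light grip, set it down softly, standing upright on the floor of the open drawer beside the soap carton, then slide the drawer fully shut without slamming it. The porcelain is fragile, so do not squeeze it hard, knock it or tip it over, and leave the soap, the other things on the board and the small jar beside it undisturbed.

Things in the scene. Friction and masses are not known exactly. Their poses are not given: they have to be found in the camera images.
- cup_mid (a point): Centre (half-way up) of the cup to put away: a plain straight-sided white porcelain beaker without handle, open at the top, outer diameter 52 mm, height 65 mm, wall 3 mm, about 120 g. It stands on the bamboo board. z is its axis.
- cup: The same cup; origin at the centre of its underside. It breaks if the two fingers together load it with more than 70 N (35 N for each finger of a plain two-finger pinch; a pinch of 20 N for each finger holds it safely), or if it is struck or set down with more than 40 N or dropped from more than about 5 mm.
- board: Fixed bamboo board that the cup and three bystanders stand on, 240 mm along its x, 280 mm along its y, 8 mm thick; origin at the centre of its underside. The cup stands within about 65 mm of its centre; the bystanders stand along its two y edges, so the room to either side of the cup along the board's x is the free one.
- unit: Fixed low dark wood unit with one drawer, 280 mm along x (deep), 360 mm along y (wide), 110 mm high; origin at table height under the middle of its front (the outer face of the shut drawer); its front is its -x side, towards the robot. The drawer's inner floor lies 22 mm above the table; a standing cup clears the unit's top board by 11 mm as it slides in.
- drawer (a joint): How far the drawer is pulled out, m: 0 = fully shut, travel up to 0.197; it starts 0.15 to 0.185 out. It slides along the unit's own x axis (out is -x), with about 1 N of friction and no spring, and stays where it is left; it must not move shut faster than 0.3 m/s.
- drawer_floor (a point): Point on the upper surface of the drawer's inner floor, at the middle of its front edge, where the floor meets the front wall; moves with the drawer, axes as the unit's. From here the inside runs 235 mm along +x and 159 mm to either side along y. The side walls rise 66 mm above this floor, the front panel 75 mm. With the drawer out by q metres the unit's top covers it from x = q - 0.006 on.
- drawer_handle (a point): Middle of the steel bar handle on the drawer's front: a 120 mm long round bar along y, 11 mm thick, its axis 35 mm in front of the panel. It can be pushed.
- soap: White paper soap carton lying loose in the drawer, 85 mm along its x, 56 mm along its y, 34 mm high, 130 g; origin at the centre of its underside. It lies left, right or in the middle, its long side about along the unit's x; leave it lying flat in the drawer.
- tin: Bystander on the board: squat pale metal tin, 54 mm across, 45 mm high; origin under its centre.
- dropper: Bystander on the board: small amber glass bottle, 40 mm across, 90 mm high; origin under its centre.
- brush: Bystander on the board: wooden-handled cleaning brush 170 mm long, lying flat along the board's x at its +y edge; origin under its middle.
- jar: Bystander: small glass storage jar with a wooden lid, 60 mm across, 80 mm high, standing on the table between the unit and the board; origin under its centre.

How it is judged:
By the outcome, as a careful person would: the job done as asked, in the order asked, and still so for the second after the job is handed in, with the robot touching nothing.
It also fails if it takes over 58 s, if anything falls off the work surface, if the arm or the gripper's body presses on something with over 40 N, if the wrist force passes 120 N, or if a joint passes its speed limit or range.

### The arm

A 7-joint arm with a two-finger parallel gripper is mounted at the origin on the work surface. World frame = base frame: x ahead of the robot, y to its left, z up, the work surface at z = 0. Lengths are in m, angles in rad, forces in N, time in s.
With the tool pointing down it reaches from about 0.4 to 0.85 m from the base axis. Payload 10.4 kg.
Tool frame: the origin (TCP) lies on the centre line of the jaws, within the pads' length; the fingertips stand 8 mm ahead of it and the grasp point (between the pads) lies 11 mm behind it (r.finger_overhang is the distance from the TCP to the fingertips, in m); z points along the fingers, y is the line along which they close (so a half turn about z gives the same grasp; the last joint's range is limited). The gripper opens to 87 mm and grips with 3 to 60 N. Pads are 19 mm wide; open, the fingers measure 117 mm over their backs; the gripper's body (75 mm by 190 mm) begins 51 mm behind the grasp point.
Start: joints at [1.268, 0.332, -0.065, 1.46, 0.022, 1.35, -0.088], TCP at [0.173, -0.601, 0.231] pointing down, gripper open.
Joint ranges: [-2.6, 2.6], [-0.5, 2.12], [-1.47, 1.34], [0.16, 2.42], [-1.27, 4.41], [0.06, 2.06], [-2.6, 2.6]. Speed limits (rad/s): [2.22, 2.22, 2.79, 2.79, 3.14, 3.14, 3.14].

### API

Orientations are given as a unit quaternion [x, y, z, w].
In Python, from bench import r, vision gives the robot as it stands.
- The arm moves only by the tool drive_tool, never from a script. Its argument "series" is a list of rows, each a list of 2 entries, a list of its own where there are three numbers: the shift along the world's x, y, z in cm, then the turn about the world's z in degrees. A call has exactly 10 rows; each row shifts and turns the commanded pose from where the row before left it; what a row does not reach is not made up. A row lasts 1/8 s, in which the tool goes at most 62.5 mm and 10.7 degrees, less where a joint would pass 70% of its speed; a pose out of reach is approached as far as the arm can. A call with a gripper value outside its range is refused whole. "hand" is the closure, from 0 (fully open) to 1 (shut), set as the call begins (left out, the last holds). The fingers move at their own pace and stop on an object; "newtons" is the grip in N (left out, the last holds). Time passes only in rows, so rows that do not move let the fingers close, or fill a call up. It gives the time, the measured TCP pose, the force, the opening and the grip force at its end, in the units of the state.
- r.read_state(): the state, without advancing time (a new reading comes with each control period).
- vision.camera(name): name is "side" or "top"; returns a dict with "color" (480x640x3 uint8, red, green, blue), "intrinsics" (3x3 intrinsics, pixels), "R" (3x3) and "t" (3): a world point X has camera coordinates R X + t. Camera axes: x right, y down, z forward; pixel columns grow to the right and rows downward; lengths in m; the calibration is good to about 2 mm. A picture is of the moment at which its call begins. There is no depth.
- r.close_job(): hands the job in; it is judged then, once.
The state is a dict: "time": time; "joint_positions": joint angles; "joint_vel": joint speeds; "joint_torque": joint torques, N m; "ee_pos": TCP position; "eef_rot": TCP orientation; "ft_force": force on the tool from outside, world axes, zero at the start; "torque": the same for the moment, N m; "width": finger opening in m; "grip_force": force on a finger pad.
Only numpy, scipy, OpenCV 4.12 (cv2) and the standard library are available. Lean on these libraries where they do the work, as an engineer would, in place of code of your own. Each camera call takes 0.05 s, during which the arm holds its last target. There are 200 camera calls.

## Working session

There is one attempt and no reset: what is moved stays moved. The work goes in short steps, Python scripts to look and compute and a tool call to move; the robot and the scene stay as the last step left them, time stands still between calls to the robot, and variables do not carry over. Pictures are saved under pics/ and viewed, at most 10 in all, crops included, and the job is handed in when it is done.

Besides the shell and the picture viewer there is one more tool, called after "Call:" by a JSON object that holds its "name" and its "arguments". drive_tool: Moves the arm, as the interface text tells. Its arguments: {"type":"object","properties":{"series":{"type":"array"},"hand":{"type":"number"},"newtons":{"type":"number"}},"required":["series"]}

```bash
mkdir -p pics; cat > h.py <<'E'
from bench import r, vision
import numpy as np, cv2
def snap(n,f):
    c=vision.camera(n); cv2.imwrite('pics/'+f,c['color'][:,:,::-1]); return c
def ray(c,u,v):
    K,R,t=[np.array(c[k]) for k in('intrinsics','R','t')]
    return -R.T@t, R.T@np.linalg.inv(K)@np.array([u,v,1.])
def plane(c,u,v,z):
    o,d=ray(c,u,v); return (o+d*(z-o[2])/d[2]).round(4)
def proj(c,X):
    p=np.array(c['intrinsics'])@(np.array(c['R'])@np.array(X)+np.array(c['t'])); return (p[:2]/p[2]).round(1)
E
python3 - <<'E'
from h import *
for n in('top','side'):
    c=snap(n,n+'0.png'); print(n,ray(c,320,240)[0].round(3),np.array(c['R']).round(2).tolist())
print(r.read_state())
E
```

```text
top [0.471 0.122 1.249] [[0.01, -1.0, -0.0], [-1.0, -0.01, -0.07], [0.07, 0.01, -1.0]]
side [ 0.492 -0.55   0.752] [[0.99, -0.1, -0.0], [-0.08, -0.7, -0.71], [0.07, 0.7, -0.71]]
{'time': 0.1, 'joint_positions': array([ 1.26839067,  0.33281016, -0.06468482,  1.46082172,  0.02158427,
        1.34988532, -0.08850439]), 'joint_vel': array([-0.00039473, -0.00298526,  0.0019073 , -0.00424824,  0.00102545,
        0.00037616,  0.00011894]), 'joint_torque': array([ 1.09346478e-03, -6.24547505e+01,  2.44090240e-02, -3.90720463e+01,
       -6.13524229e-02,  3.65393038e-02,  2.33804758e-05]), 'ee_pos': array([ 0.17251278, -0.60039055,  0.22984951]), 'eef_rot': array([ 9.90229624e-01,  1.39445019e-01, -1.07127191e-04, -6.05614211e-04]), 'ft_force': array([-0.51574528, -0.58835713,  0.36445184]), 'torque': array([0.05436028, 0.04580145, 0.04092115]), 'grip_force': 0.0, 'width': 0.0866739520586052}
```

View pics/top0.png

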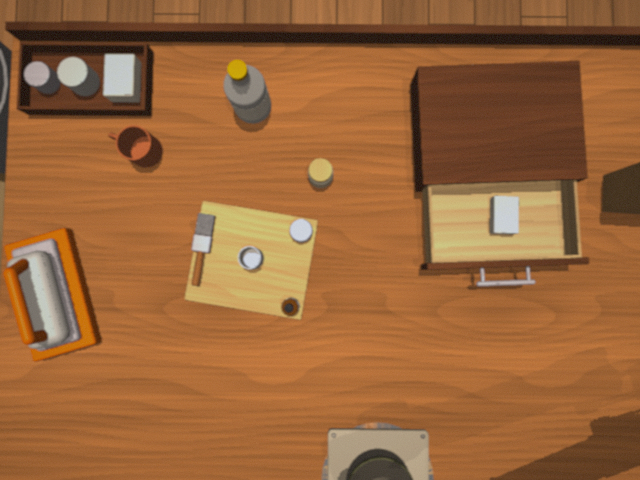

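View pics/side0.png

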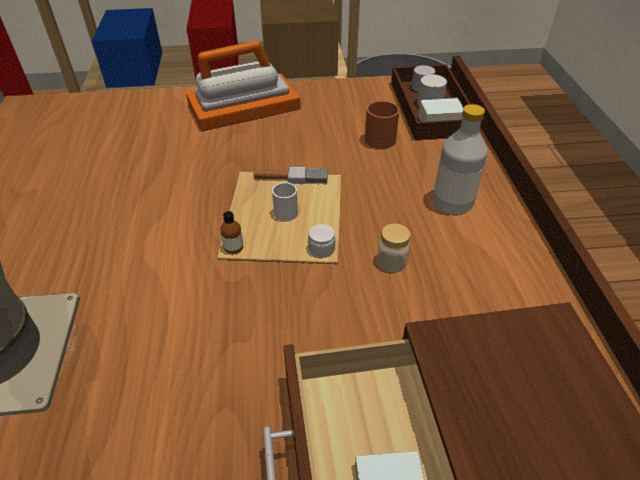

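Top view: the cup rim is at about (251,259). The board corners are near (205,203), (316,219), (300,318) and (186,300), with the tin at (301,231), dropper at (290,307), jar at (320,172) and brush at (202,250). The drawer is open with its handle bar at (478..534,284), and the soap is in the middle at (506,215). The side view agrees, with the cup at (285,202).

```bash
python3 - <<'E'
from h import *
c=vision.camera('top'); s=vision.camera('side'); im=c['color']
hsv=cv2.cvtColor(im,cv2.COLOR_RGB2HSV)
w=((hsv[:,:,1]<60)&(hsv[:,:,2]>90)).astype(np.uint8)
def blob(m,x0,y0,x1,y1):
    k=np.zeros_like(m);k[y0:y1,x0:x1]=m[y0:y1,x0:x1]
    cs=cv2.findContours(k,0,2)[0]; return max(cs,key=cv2.contourArea)
b=blob(w,232,240,270,280); e=cv2.minEnclosingCircle(b); print('cup blob',e,cv2.boundingRect(b), 'rim', plane(c,*e[0],.073))
b=blob(w,480,190,530,240); q=cv2.minAreaRect(b); print('soap',q,[plane(c,*p,.056).tolist() for p in cv2.boxPoints(q)])
h=blob(w,465,276,545,292); print('handle',cv2.boundingRect(h))
for n,pts,z in(('board',[(205,203),(316,219),(300,318),(186,300)],.008),('unit',[(418,68),(578,62),(585,178),(422,185)],.11),
 ('handle',[(478,284),(534,284)],.06),('panel',[(423,267),(588,262)],.097),('tin',[(301,230)],.053),('dropper',[(290,307)],.098),('jar',[(320,171)],.08)):
    print(n,[plane(c,*p,z).tolist() for p in pts])
g=np.hstack([cv2.resize(im[190:330,170:330],None,fx=2.5,fy=2.5,interpolation=2),cv2.resize(im[160:300,410:590],None,fx=2.2,fy=2.5,interpolation=2)])
cv2.imwrite('pics/z1.png',g[:,:,::-1]); print(g.shape)
cv2.imwrite('pics/x.png',im[:,:,::-1])
E
```

```text
cup blob ((249.70619201660156, 257.5257873535156), 12.550690650939941) (238, 246, 25, 24) rim [0.5066 0.2943 0.073 ]
soap ((504.0, 214.5), (37.0, 28.0), 90.0) [[0.653, -0.2505, 0.056], [0.6536, -0.3144, 0.056], [0.5687, -0.3131, 0.056], [0.5682, -0.2495, 0.056]]
handle (477, 276, 58, 10)
board [[0.6375, 0.4129, 0.008], [0.6016, 0.148, 0.008], [0.3679, 0.183, 0.008], [0.4072, 0.452, 0.008]]
unit [[0.9301, -0.0772, 0.11], [0.9465, -0.4322, 0.11], [0.6864, -0.4415, 0.11], [0.6678, -0.0853, 0.11]]
handle [[0.4523, -0.2199, 0.06], [0.4535, -0.3458, 0.06]]
panel [[0.4888, -0.0893, 0.097], [0.5032, -0.4501, 0.097]]
tin [[0.5713, 0.1811, 0.053]]
dropper [[0.3989, 0.2007, 0.098]]
jar [[0.7027, 0.1386, 0.08]]
(350, 796, 3)
```

View pics/z1.png

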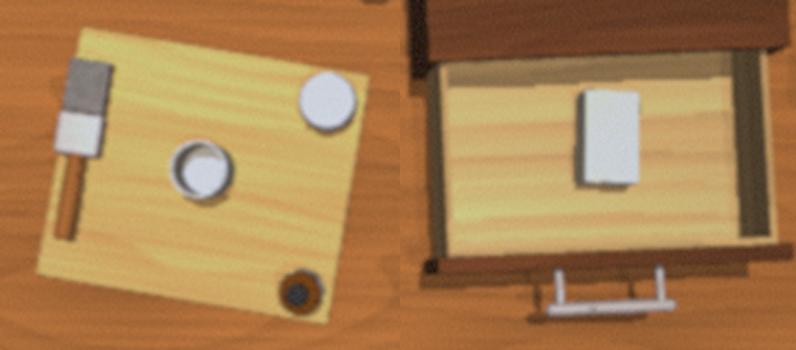

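Call:
{"name": "drive_tool", "arguments": {"series": [[[2, 2, 0], 4], [[3, 3.5, 0], 7], [[3, 4, 0], 7], [[3.5, 4, 0], 7], [[3.5, 4, 0], 7], [[3.5, 4, 0], 7], [[3.5, 4, 0], 7], [[3, 4, 0], 7], [[3, 4, 0], 7], [[2, 2, 0], 5.5]], "hand": 0, "newtons": 15}}

```text
time: 1.45
ee_pos: [0.4741, -0.2422, 0.2309]
eef_rot: [0.754, 0.656, 0.0, 0.0]
ft_force: [-0.0, 0.6, -0.5]
width: 0.0871
grip_force: 0.0
```

Call:
{"name": "drive_tool", "arguments": {"series": [[[0.3, 4, 0], 0], [[0.3, 5, 0], 0], [[0.3, 6, 0], 0], [[0.3, 6, 0], 0], [[0.3, 6, 0], 0], [[0.3, 6, 0], 0], [[0.3, 6, 0], 0], [[0.2, 6, 0], 0], [[0, 5, 0], 0], [[0, 3, 0], 0]]}}

```text
time: 2.7
ee_pos: [0.4949, 0.287, 0.2304]
eef_rot: [0.756, 0.654, 0.0, -0.0]
ft_force: [0.5, -0.7, 0.8]
width: 0.0869
grip_force: 0.0
```

Call:
{"name": "drive_tool", "arguments": {"series": [[[0.5, 0.3, -1], 0], [[0.6, 0.3, -2], 0], [[0, 0, -2], 0], [[0, 0, -2], 0], [[0, 0, -2], 0], [[0, 0, -2], 0], [[0, 0, -1], 0], [[0, 0, -0.5], 0], [[0, 0, 0], 0], [[0, 0, 0], 0]]}}

```text
time: 3.95
ee_pos: [0.5069, 0.2906, 0.1062]
eef_rot: [0.757, 0.653, 0.001, 0.0]
ft_force: [0.3, 0.0, -0.8]
width: 0.0869
grip_force: 0.0
```

```bash
python3 - <<'E'
from h import *
s=vision.camera('side'); c=vision.camera('top')
print(r.read_state()['ee_pos'])
print('proj rim/base', proj(s,[.506,.2925,.073]),proj(s,[.506,.2925,.008]))
a=s['color'][140:280,200:360]; b=c['color'][200:320,180:330]
g=np.hstack([cv2.resize(a,(400,350),interpolation=2),cv2.resize(b,(400,350),interpolation=2)])
cv2.imwrite('pics/z2.png',g[:,:,::-1])
E
```

```text
[0.50689204 0.29047956 0.10612368]
proj rim/base [283.3 189.9] [284.8 213.7]
```

View pics/z2.png

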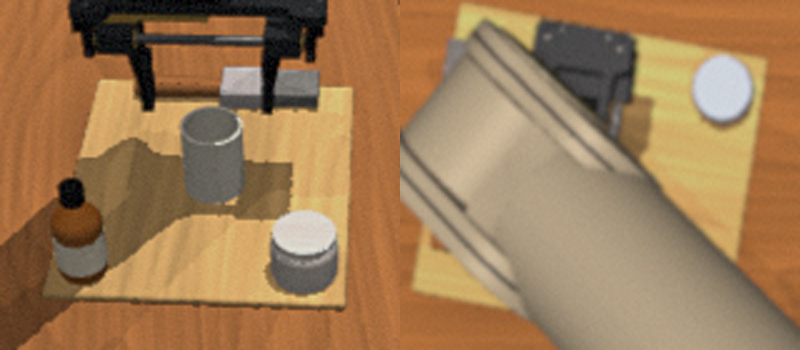

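Side crop: the cup rim centre is at about (212,127), which is full-frame (284.6,190.8) and within 1–2 px of the prediction. The fingers straddle it, so I can go straight down.

Call:
{"name": "drive_tool", "arguments": {"series": [[[0, 0, -0.6], 0], [[0, 0, -1], 0], [[0, 0, -1], 0], [[0, 0, -1], 0], [[0, 0, -1], 0], [[0, 0, -1], 0], [[0, 0, -0.6], 0], [[0, 0, -0.3], 0], [[0, 0, 0], 0], [[0, 0, 0], 0]]}}

```text
time: 5.3
ee_pos: [0.5068, 0.2904, 0.0409]
eef_rot: [0.757, 0.653, 0.0, 0.0]
ft_force: [-0.1, -0.5, -0.8]
width: 0.0871
grip_force: 0.0
```

Call:
{"name": "drive_tool", "arguments": {"series": [[[0, 0, 0], 0], [[0, 0, 0], 0], [[0, 0, 0], 0], [[0, 0, 0], 0], [[0, 0, 0], 0], [[0, 0, 0], 0], [[0, 0, 0], 0], [[0, 0, 0], 0], [[0, 0, 0], 0], [[0, 0, 0], 0]], "hand": 0.35, "newtons": 8}}

```text
time: 6.55
ee_pos: [0.5066, 0.2903, 0.0406]
eef_rot: [0.757, 0.653, 0.0, 0.0]
ft_force: [-0.4, -0.2, -1.0]
width: 0.0567
grip_force: 0.0
```

Call:
{"name": "drive_tool", "arguments": {"series": [[[0, 0, 0], 0], [[0, 0, 0], 0], [[0, 0, 0], 0], [[0, 0, 0], 0], [[0, 0, 0], 0], [[0, 0, 0], 0], [[0, 0, 0], 0], [[0, 0, 0], 0], [[0, 0, 0], 0], [[0, 0, 0], 0]], "hand": 0.8, "newtons": 12}}

```text
time: 7.8
ee_pos: [0.5067, 0.2903, 0.0406]
eef_rot: [0.757, 0.653, 0.0, 0.0]
ft_force: [1.0, 0.5, -0.0]
width: 0.0525
grip_force: 12.0
```

Call:
{"name": "drive_tool", "arguments": {"series": [[[0, 0, 0.3], 0], [[0, 0, 0.8], 0], [[0, 0, 1.5], 0], [[0, 0, 2], 0], [[0, 0, 2], 0], [[0, 0, 2], 0], [[0, 0, 2], 0], [[0, 0, 2], 0], [[0, 0, 1.5], 0], [[0, 0, 0.9], 0]], "newtons": 15}}

```text
time: 9.05
ee_pos: [0.5067, 0.2904, 0.1916]
eef_rot: [0.757, 0.653, 0.0, 0.0]
ft_force: [-0.5, 0.1, -1.6]
width: 0.0521
grip_force: 15.0
```

Call:
{"name": "drive_tool", "arguments": {"series": [[[0.2, -1, 0], -2], [[0.4, -2, 0], -4], [[0.5, -3, 0], -5], [[0.5, -3, 0], -5], [[0.5, -3, 0], -5], [[0.5, -3, 0], -5], [[0.5, -3, 0], -5], [[0.5, -3, 0], -5], [[0.5, -3, 0], -5], [[0.5, -3, 0], -5]]}}

```text
time: 10.3
ee_pos: [0.5529, 0.0182, 0.1906]
eef_rot: [0.953, 0.302, 0.0, 0.0]
ft_force: [0.5, 0.6, -0.8]
width: 0.0523
grip_force: 15.0
```

Call:
{"name": "drive_tool", "arguments": {"series": [[[0.5, -3, 0], -5], [[0.5, -3, 0], -5], [[0.5, -3, 0], -5], [[0.5, -3, 0], -5], [[0.5, -2.5, 0], -5], [[0.5, -2, 0], -4], [[0.3, -1.5, 0], -3], [[0, -1, 0], -1], [[0, 0, 0], 0], [[0, 0, 0], 0]]}}

```text
time: 11.55
ee_pos: [0.5857, -0.1687, 0.1907]
eef_rot: [1.0, 0.023, 0.0, -0.0]
ft_force: [0.3, 0.2, -1.4]
width: 0.0522
grip_force: 15.0
```

```bash
python3 - <<'E'
from h import *
s=snap('side','s3.png'); c=snap('top','t3.png')
st=r.read_state(); print(st['ee_pos'],st['eef_rot'],st['grip_force'],st['joint_positions'].round(2))
g=np.hstack([cv2.resize(s['color'],(400,300)),cv2.resize(c['color'][130:310,400:640],(400,300))])
g=np.vstack([g,np.hstack([cv2.resize(s['color'][240:480,240:560],(400,300)),np.zeros((300,400,3),np.uint8)])])
cv2.imwrite('pics/z3.png',g[:,:,::-1])
E
```

```text
[ 0.58570222 -0.16876521  0.1907203 ] [ 9.99738556e-01  2.28648959e-02  9.88936530e-05 -7.46520138e-05] 14.99994977581082 [ 0.56  0.36 -0.45  1.54  0.16  1.28 -1.43]
```

View pics/z3.png

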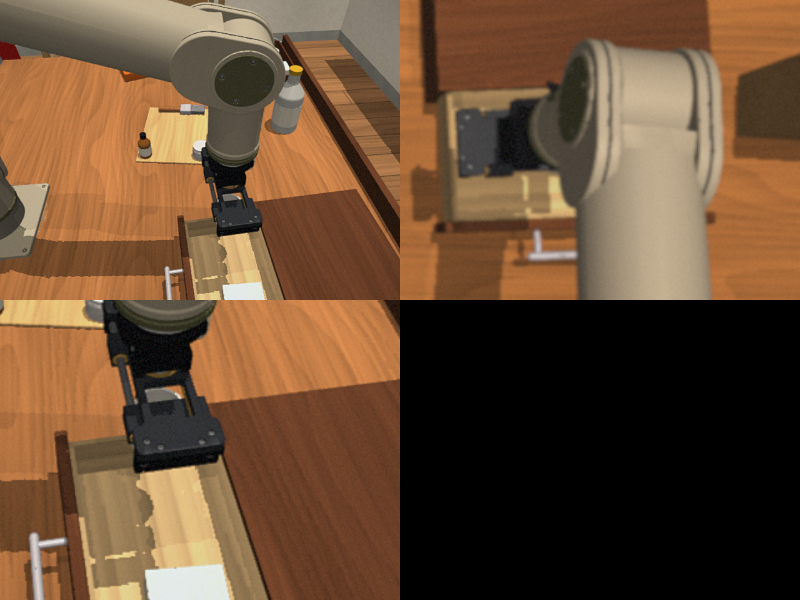

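Call:
{"name": "drive_tool", "arguments": {"series": [[[0, -0.4, -0.7], 0], [[0, -0.5, -1.5], 0], [[0, 0, -1.7], 0], [[0, 0, -1.7], 0], [[0, 0, -1.7], 0], [[0, 0, -1.7], 0], [[0, 0, -1.7], 0], [[0, 0, -1.2], 0], [[0, 0, -0.7], 0], [[0, 0, -0.4], 0]]}}

```text
time: 12.9
ee_pos: [0.5857, -0.1787, 0.0604]
eef_rot: [1.0, 0.022, 0.0, 0.0]
ft_force: [-0.1, -0.1, -0.5]
width: 0.0522
grip_force: 15.0
```

Call:
{"name": "drive_tool", "arguments": {"series": [[[0, 0, -0.1], 0], [[0, 0, -0.05], 0], [[0, 0, -0.05], 0], [[0, 0, -0.05], 0], [[0, 0, -0.05], 0], [[0, 0, -0.05], 0], [[0, 0, -0.05], 0], [[0, 0, -0.05], 0], [[0, 0, 0], 0], [[0, 0, 0], 0]]}}

```text
time: 14.15
ee_pos: [0.5856, -0.1787, 0.0561]
eef_rot: [1.0, 0.022, -0.0, 0.0]
ft_force: [-0.3, -1.1, -2.1]
width: 0.0525
grip_force: 15.0
```

Call:
{"name": "drive_tool", "arguments": {"series": [[[0, 0, -0.04], 0], [[0, 0, -0.04], 0], [[0, 0, -0.04], 0], [[0, 0, -0.03], 0], [[0, 0, 0], 0], [[0, 0, 0], 0], [[0, 0, 0], 0], [[0, 0, 0], 0], [[0, 0, 0], 0], [[0, 0, 0], 0]]}}

```text
time: 15.4
ee_pos: [0.5856, -0.1787, 0.0546]
eef_rot: [1.0, 0.022, 0.0, 0.0]
ft_force: [-1.1, 0.2, -0.6]
width: 0.0522
grip_force: 15.0
```

Call:
{"name": "drive_tool", "arguments": {"series": [[[0, 0, -0.02], 0], [[0, 0, -0.02], 0], [[0, 0, -0.02], 0], [[0, 0, -0.02], 0], [[0, 0, -0.02], 0], [[0, 0, 0], 0], [[0, 0, 0], 0], [[0, 0, 0], 0], [[0, 0, 0], 0], [[0, 0, 0], 0]]}}

```text
time: 16.65
ee_pos: [0.5864, -0.1787, 0.0545]
eef_rot: [1.0, 0.022, 0.001, 0.0]
ft_force: [-0.7, 1.3, 7.1]
width: 0.0524
grip_force: 15.0
```

Contact at about 7 N, exactly where predicted. Easing the grip, then opening part way.

Call:
{"name": "drive_tool", "arguments": {"series": [[[0, 0, 0.03], 0], [[0, 0, 0.02], 0], [[0, 0, 0], 0], [[0, 0, 0], 0], [[0, 0, 0], 0], [[0, 0, 0], 0], [[0, 0, 0], 0], [[0, 0, 0], 0], [[0, 0, 0], 0], [[0, 0, 0], 0]], "newtons": 4}}

```text
time: 17.9
ee_pos: [0.5861, -0.1787, 0.0544]
eef_rot: [1.0, 0.022, 0.0, 0.0]
ft_force: [-0.1, 1.0, 5.7]
width: 0.0527
grip_force: 4.0
```

Call:
{"name": "drive_tool", "arguments": {"series": [[[0, 0, 0], 0], [[0, 0, 0], 0], [[0, 0, 0], 0], [[0, 0, 0], 0], [[0, 0, 0], 0], [[0, 0, 0], 0], [[0, 0, 0], 0], [[0, 0, 0], 0], [[0, 0, 0], 0], [[0, 0, 0], 0]], "hand": 0.2}}

```text
time: 19.15
ee_pos: [0.5856, -0.1787, 0.0541]
eef_rot: [1.0, 0.022, 0.0, 0.0]
ft_force: [0.3, 0.8, 0.1]
width: 0.0694
grip_force: 0.0
```

Call:
{"name": "drive_tool", "arguments": {"series": [[[0, 0, 0.3], 0], [[0, 0, 0.6], 0], [[0, 0, 1], 0], [[0, 0, 1.5], 0], [[0, 0, 2], 0], [[0, 0, 2], 0], [[0, 0, 2], 0], [[0, 0, 2], 0], [[0, 0, 2], 0], [[0, 0, 1], 0]]}}

```text
time: 20.4
ee_pos: [0.5861, -0.1788, 0.1998]
eef_rot: [1.0, 0.022, 0.001, 0.0]
ft_force: [0.0, -0.4, 0.2]
width: 0.0694
grip_force: 0.0
```

Call:
{"name": "drive_tool", "arguments": {"series": [[[-1, -0.5, 0], 0], [[-2, -1, 0], 0], [[-2, -1, 0], 0], [[-2, -1, 0], 0], [[-2, -1, 0], 0], [[-2, -1, 0], 0], [[-2, -1, 0], 0], [[-2, -1, 0], 0], [[-1.5, -1, 0], 0], [[-1, -0.5, 0], 0]], "hand": 1, "newtons": 20}}

```text
time: 21.65
ee_pos: [0.4089, -0.2693, 0.1973]
eef_rot: [1.0, 0.021, -0.001, -0.0]
ft_force: [0.6, 1.7, -0.5]
width: 0.0002
grip_force: 0.0
```

```bash
python3 - <<'E'
from h import *
s=snap('side','s4.png'); c=snap('top','t4.png')
st=r.read_state(); print(st['ee_pos'],st['width'])
o1,d1=ray(c,478,284);o2,d2=ray(s,266,431)
A=np.array([d1,-d2]).T; k=np.linalg.lstsq(A,o2-o1,rcond=None)[0]; print(o1+k[0]*d1,o2+k[1]*d2)
g=np.hstack([cv2.resize(s['color'][240:480,240:560],(400,300)),cv2.resize(c['color'][130:310,400:640],(400,300))])
cv2.imwrite('pics/z4.png',g[:,:,::-1])
E
```

```text
[ 0.4092714  -0.26934519  0.19763144] 0.0007094723857966074
[ 0.45237119 -0.21772423  0.06743317] [ 0.45320568 -0.21767959  0.06740706]
```

View pics/z4.png

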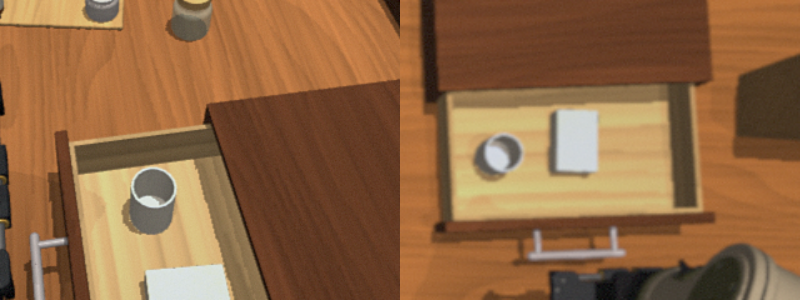

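The cup stands upright beside the soap, which hasn't moved. The handle is at about z 0.067, x 0.453. Going down in front of it.

Call:
{"name": "drive_tool", "arguments": {"series": [[[0, -0.3, -1], 0], [[0, -0.5, -1.5], 0], [[0, -0.5, -1.5], 0], [[0, 0, -2], 0], [[0, 0, -2], 0], [[0, 0, -2], 0], [[0, 0, -1.7], 0], [[0, 0, -1.2], 0], [[0, 0, -0.6], 0], [[0, 0, -0.3], 0]]}}

```text
time: 23.0
ee_pos: [0.4108, -0.2818, 0.06]
eef_rot: [1.0, 0.022, 0.0, 0.0]
ft_force: [-0.2, 0.3, 0.1]
width: 0.0004
grip_force: 0.0
```

Call:
{"name": "drive_tool", "arguments": {"series": [[[0.3, 0, 0], 0], [[0.4, 0, 0], 0], [[0.4, 0, 0], 0], [[0.4, 0, 0], 0], [[0.3, 0, 0], 0], [[0.3, 0, 0], 0], [[0.3, 0, 0], 0], [[0.3, 0, 0], 0], [[0.3, 0, 0], 0], [[0.3, 0, 0], 0]]}}

```text
time: 24.25
ee_pos: [0.4436, -0.2817, 0.06]
eef_rot: [1.0, 0.022, -0.0, -0.0]
ft_force: [-1.5, 0.6, 0.5]
width: 0.0006
grip_force: 0.6
```

Call:
{"name": "drive_tool", "arguments": {"series": [[[0.4, 0, 0], 0], [[0.6, 0, 0], 0], [[0.8, 0, 0], 0], [[1, 0.1, 0], 0], [[1, 0.1, 0], 0], [[1, 0, 0], 0], [[1, 0.1, 0], 0], [[1, 0, 0], 0], [[1, 0.1, 0], 0], [[1, 0, 0], 0]]}}

```text
time: 25.5
ee_pos: [0.5323, -0.2775, 0.06]
eef_rot: [1.0, 0.022, -0.0, -0.0]
ft_force: [-1.3, 0.9, 0.9]
width: 0.0004
grip_force: 0.7
```

Call:
{"name": "drive_tool", "arguments": {"series": [[[0.9, 0.1, 0], 0], [[0.8, 0, 0], 0], [[0.7, 0, 0], 0], [[0.6, 0.1, 0], 0], [[0.5, 0, 0], 0], [[0.4, 0, 0], 0], [[0.4, 0, 0], 0], [[0.4, 0, 0], 0], [[0.3, 0, 0], 0], [[0.3, 0, 0], 0]]}}

```text
time: 26.75
ee_pos: [0.5848, -0.2757, 0.0601]
eef_rot: [1.0, 0.022, -0.0, 0.0]
ft_force: [-1.6, 1.6, 0.3]
width: 0.0002
grip_force: 0.5
```

Call:
{"name": "drive_tool", "arguments": {"series": [[[0.3, 0, 0], 0], [[0.3, 0, 0], 0], [[0.2, 0, 0], 0], [[0.2, 0, 0], 0], [[0.2, 0, 0], 0], [[0.15, 0, 0], 0], [[0.15, 0, 0], 0], [[0.15, 0, 0], 0], [[0.15, 0, 0], 0], [[0.1, 0, 0], 0]]}}

```text
time: 28.0
ee_pos: [0.6037, -0.2757, 0.0601]
eef_rot: [1.0, 0.022, 0.0, 0.0]
ft_force: [-1.3, 1.0, 0.7]
width: 0.0006
grip_force: 0.5
```

Call:
{"name": "drive_tool", "arguments": {"series": [[[0.1, 0, 0], 0], [[0.1, 0, 0], 0], [[0.1, 0, 0], 0], [[0.1, 0, 0], 0], [[0.1, 0, 0], 0], [[0.1, 0, 0], 0], [[0.1, 0, 0], 0], [[0.1, 0, 0], 0], [[0, 0, 0], 0], [[0, 0, 0], 0]]}}

```text
time: 29.25
ee_pos: [0.6118, -0.2759, 0.0602]
eef_rot: [1.0, 0.022, 0.0, 0.0]
ft_force: [1.0, 0.4, -0.2]
width: 0.0001
grip_force: 0.0
```

Call:
{"name": "drive_tool", "arguments": {"series": [[[0.1, 0, 0], 0], [[0.1, 0, 0], 0], [[0.1, 0, 0], 0], [[0.1, 0, 0], 0], [[0.1, 0, 0], 0], [[0.05, 0, 0], 0], [[0.05, 0, 0], 0], [[0, 0, 0], 0], [[0, 0, 0], 0], [[0, 0, 0], 0]]}}

```text
time: 30.5
ee_pos: [0.6132, -0.2759, 0.0598]
eef_rot: [1.0, 0.021, -0.005, -0.001]
ft_force: [-24.9, 5.6, 15.3]
width: 0.0002
grip_force: 11.7
```

Call:
{"name": "drive_tool", "arguments": {"series": [[[-0.1, 0, 0], 0], [[-0.2, 0, 0], 0], [[-0.3, 0, 0], 0], [[-0.5, 0, 0], 0], [[-1, 0, 0], 0], [[-2, 0, 0], 0], [[-2, 0, 0], 0], [[-2, 0, 0], 0], [[-2, 0, 0], 0], [[-1, 0, 0], 0]]}}

```text
time: 31.75
ee_pos: [0.5054, -0.276, 0.0602]
eef_rot: [1.0, 0.022, -0.0, 0.0]
ft_force: [0.3, 0.1, -0.2]
width: 0.0002
grip_force: 0.0
```

Call:
{"name": "drive_tool", "arguments": {"series": [[[-1, 0, 1], 0], [[-1, 0, 2], 0], [[-1, 0, 2], 0], [[-1, 0, 2], 0], [[0, 0, 2], 0], [[0, 0, 2], 0], [[0, 0, 2], 0], [[0, 0, 1], 0], [[0, 0, 0], 0], [[0, 0, 0], 0]]}}

```text
time: 33.0
ee_pos: [0.4663, -0.2755, 0.1993]
eef_rot: [1.0, 0.022, -0.0, -0.0]
ft_force: [-0.2, -0.7, -0.1]
width: 0.0005
grip_force: 0.0
```

```bash
python3 - <<'E'
from h import *
s=snap('side','s5.png'); c=snap('top','t5.png')
st=r.read_state(); print(st['ee_pos'],st['ft_force'])
g=np.hstack([cv2.resize(s['color'],(400,300)),cv2.resize(c['color'],(400,300))])
g=np.vstack([g,np.hstack([cv2.resize(s['color'][240:480,320:640],(400,300)),cv2.resize(c['color'][40:220,400:640],(400,300))])])
cv2.imwrite('pics/z5.png',g[:,:,::-1])
E
```

```text
[ 0.46625965 -0.27552328  0.19926922] [ 0.33762556 -0.13240408  1.10622125]
```

View pics/z5.png

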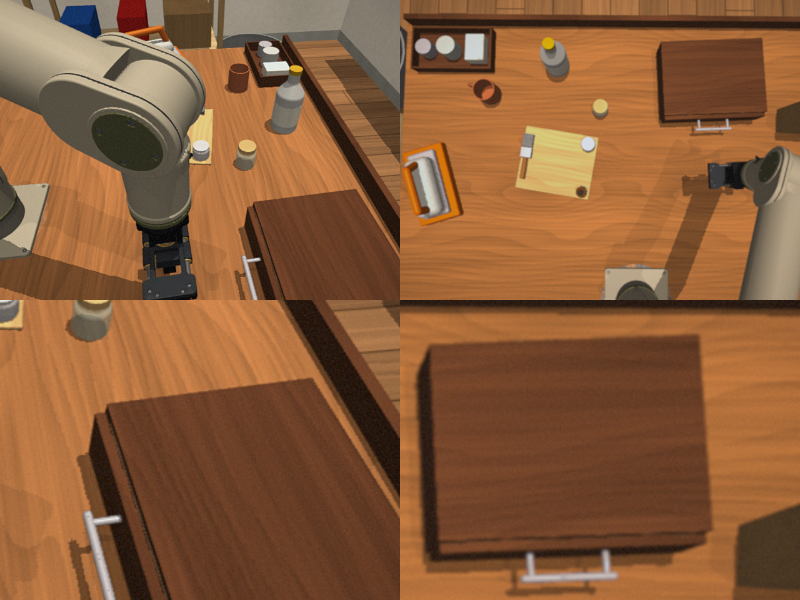

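The pictures show the drawer flush against the unit and the arm clear. The board items and jar are where they were.

```bash
python3 -c "
from bench import r
print(r.close_job())"
```

```text
the job is handed in; nothing more can be done
None
```

The cup is standing upright in the drawer beside the soap, the drawer is pushed gently shut to its stop, and the job is handed in at about 33 s with nothing else seen to have moved; the cup was last seen upright before the drawer closed over it, and no verdict came back.

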